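Shim the rocking caul stand

ROBOT

A 6-joint arm with a two-finger parallel gripper is mounted at the origin on the work surface. World frame = base frame: x ahead of the robot, y to its left, z up, the work surface at z = 0. Lengths are in m, angles in rad, forces in N, time in s.
With the tool pointing down it reaches from about 0.4 to 0.825 m from the base axis. Payload 7 kg.
Tool frame: the origin (TCP) lies midway between the tips of the shut fingers; the grasp point (between the pads) lies 19 mm behind it; z points along the fingers, y is the line along which they close (so a half turn about z gives the same grasp; the last joint's range is limited). The gripper opens to 88 mm and grips with 3 to 60 N. Pads are 19 mm wide; open, the fingers measure 130 mm over their backs; the gripper's body (78 mm by 193 mm) begins 47 mm behind the grasp point.
Start: joints at [-0.817, 0.359, 0.012, 0, -1.224, -0.288], TCP at [0.303, -0.603, 0.227] pointing down, gripper open.
Joint ranges: [-3.07, 3.07], [-1.43, 2.12], [-1.02, 1.25], [-3.03, 1.67], [-3.05, -0], [-3.03, 3.03]. Speed limits (rad/s): [2.39, 2.39, 3.01, 3.14, 3.14, 3.14].

INTERFACE

Orientations are given as [roll, pitch, yaw] about the fixed x, y, z axes, in that order (R = Rz(yaw) Ry(pitch) Rx(roll)).
In Python, from station import arm gives the robot as it stands.
- The arm moves only by the tool servo_tool, never from a script. Its argument "deltas" is a list of rows, each a list of 7 numbers: the closure, from -1 (fully open) to 1 (shut), then the shift along the tool's x, y, z in mm, then the turn, a rotation vector about the tool's x, y, z in degrees. In form: [[gripper, x, y, z, ax, ay, az], ...]. A call has 1 to 20 rows; each row shifts and turns the commanded pose from where the row before left it, along the tool's axes as they then stand; what a row does not reach is not made up. A row lasts 1/12 s, in which the tool goes at most 41.7 mm and 7.16 degrees, less where a joint would pass 70% of its speed; a pose out of reach is approached as far as the arm can. A call is refused whole if a number of a shift passes 41.7 or a number of a turn 7.16, either way. A call with a gripper value outside its range is refused whole. The fingers move at their own pace and stop on an object; "squeeze" is the grip in N (left out, the last holds). Time passes only in rows, so rows that do not move let the fingers close. It gives the time, the measured TCP pose, the force, the opening and the grip force at its end, in the units of the state.
- arm.get_state(): the state, without advancing time (a new reading comes with each control period).
- arm.grab_frame(name): name is "scene" or "top" or "wrist"; returns a dict with "color" (384x512x3 uint8, red, green, blue), "K" (3x3 intrinsics, pixels), "position" and "orientation" of the camera in the world. Camera axes: x right, y down, z forward; pixel columns grow to the right and rows downward; lengths in m; the calibration is good to about 2 mm. A picture is of the moment at which its call begins. There is no depth.
- arm.job_done(): hands the job in; it is judged then, once.
Trained networks look in a picture, given as the dict that the camera call returned (one of the last four; its "shot" number tells which), for a name from the list of things; names that differ only in an ending like _2 or _b are one class to them, and where a whole thing is asked for, a point or a joint stands for the part that bears it (a point fixed in the world has none). Each returns a list of dicts, best first, with "conf" (0 to 1); they miss things now and then, are a little off and sometimes report something else, mostly with a low value. They report only what shows in the picture. A call takes as long as a camera call. They do not tell look-alikes from the thing itself.
- arm.recognise(query, picture): "at" ([x, y, z] in m, in the coordinates of the camera as it stood for that picture, good to about 4 mm: the middle of the surface that is visible of it).
The state is a dict: "t": time; "q": joint angles; "qd": joint speeds; "joint_efforts": joint torques, N m; "eef_pos": TCP position; "ee_rot": TCP orientation; "force": force on the tool from outside, world axes, zero at the start; "moment": the same for the moment, N m; "width": finger opening in m; "gripper_force": force on a finger pad.
Only numpy, scipy, OpenCV 4.12 (cv2) and the standard library are available. Lean on these libraries where they do the work, as an engineer would, in place of code of your own. Each camera call takes 0.05 s, during which the arm holds its last target. There are 200 camera calls.

TASK

The four-legged caul stand rocks because one of its legs is short and hangs clear of the table. Push the dark wooden wedge along the table, thin edge first, under that short leg until it takes up the gap (the pale pencil line across the wedge is then under the foot) with the stand level; then press down with a fingertip on the brass cap on top of that leg, and finish while still pressing it, the stand staying level. Only push and press: lift or carry nothing, do not shove the stand out of its place, and leave the other things where they are.

Things in the scene. Friction and masses are not known exactly. Their poses are not given: they have to be found in the camera images.
- stand: caul stand, loose, about 1.6 kg: wooden board 150 (x) by 180 mm (y), 30 to 48 mm above the table, a steel leg on an ear at each corner (x +-60, y +-115 mm). On it, one piece with it, a curved caul with a thin rib and three spring clips, up to 110 mm high, within x -65 to 20, y -80 to 80 mm. Origin at table height under the board's middle. Its axes lie within 15 degrees of the world's
- short_foot (a point): lowest point of the short leg's ball foot (18 mm across), 10 mm above the table with the stand level. It is the leg at the stand's x = +60, y = -115 mm: far from the robot, on its right. The stand stands level on the other three, but a press of half a newton or more on this leg without the wedge tips it by 5 degrees
- cap_top (a point): centre of the flat top of the brass cap (26 mm across, 60 mm above the table) straight above the short foot: where to press
- wedge: loose dark wood wedge, 35 g, 100 mm long (x), 45 wide (y), 2 mm thick at the thin edge (x = +50), rising evenly to 18 mm at the upright back face (x = -50). Origin at the centre of its underside, z up. It lies to the robot's right of the short leg, thin edge 30 to 80 mm from the foot, its x within 12 degrees of the stand's y: it is pushed to the robot's left and slides freely
- wedge_line (a point): middle of the pale pencil line across the wedge's top at its x = 0, where the wedge is 10 mm thick: with the foot over it the gap is taken up, and from there the push becomes clearly stiffer (several newtons)
- wedge_back (a point): centre of the wedge's back face (45 mm wide, 18 mm high), 9 mm above the table: where to push
- weight: bystander: bronze dome weight, 72 mm across, 45 mm high; origin at the centre of its underside
- saddle: bystander: small black ebony saddle, 36 x 10 x 12 mm; origin at the centre of its underside
- divider: bystander: steel drafting divider lying flat, 165 mm long (its x), 60 mm wide, up to 10 mm high; origin near its middle on the table
- spare_clip: bystander: spare nickel spring clip, 47 x 16 x 20 mm; origin at its underside
- bridge: bystander: maple violin bridge lying flat, 41 x 31 x 5 mm; origin at its underside
- jar: bystander: closed amber glass jar, 54 mm across, 65 mm high; origin at the centre of its underside
Things that resemble listed ones, but are neither listed nor needed, are in the scene too. Of the things that look like the wedge, take the one that is farthest from the robot's base at the start.

How it is judged:
By the outcome, as a careful person would: the job done as asked, in the order asked, and still so for the second after the job is handed in, while the arm keeps its last pose, push and grip.
It also fails if it takes over 48 s, if anything falls off the work surface, if the arm or the gripper's body presses on something with over 40 N, if the wrist force passes 120 N, or if a joint passes its speed limit or range.

## Working session

There is one attempt and no reset: what is moved stays moved. The work goes in short steps, Python scripts to look and compute and a tool call to move; the robot and the scene stay as the last step left them, time stands still between calls to the robot, and variables do not carry over. Pictures are saved under pics/ and viewed, at most 10 in all, crops included, and the job is handed in when it is done.

Besides the shell and the picture viewer there is one more tool, called after ">>>" as a command line: name --pt "numbers of a row" for each row, then --argument value for the rest. servo_tool: Moves the arm, as the interface text tells. Its arguments: {"type":"object","properties":{"deltas":{"type":"array","items":{"type":"array","items":{"type":"number"}}},"squeeze":{"type":"number"}},"required":["deltas"]}

```bash
mkdir -p pics; cat > h.py <<'E'
from station import arm
import numpy as np, cv2
from scipy.spatial.transform import Rotation as R
np.set_printoptions(precision=4,suppress=True)
def Rm(o):
    o=np.array(o); return o if o.shape==(3,3) else (R.from_euler('xyz',o).as_matrix() if o.size==3 else R.from_quat(o).as_matrix())
def grab(n,f=None):
    p=arm.grab_frame(n)
    if f: cv2.imwrite('pics/'+f,cv2.cvtColor(p['color'],cv2.COLOR_RGB2BGR))
    return p
def w(p,c): return Rm(p['orientation'])@np.array(c)+np.array(p['position'])
def px(p,X):
    c=Rm(p['orientation']).T@(np.array(X)-np.array(p['position'])); u=np.array(p['K'])@c; return u[:2]/u[2]
def ray(p,uv,z):
    d=Rm(p['orientation'])@np.linalg.inv(np.array(p['K']))@np.array([uv[0],uv[1],1.]); o=np.array(p['position'])
    return o+d*(z-o[2])/d[2]
def rec(p,names):
    for n in names:
        for r in arm.recognise(n,p)[:4]:
            X=w(p,r['at']); print(n,round(r['conf'],2),X,px(p,X).round())
E
python3 - <<'E'
from h import *
s=arm.get_state(); print(s)
for n in ['top','scene']:
    p=grab(n,n+'0.png'); print(n,p['position'],p['orientation'])
    rec(p,['wedge','wedge_line','wedge_back','cap_top','short_foot','stand','jar','weight','divider','saddle','bridge','spare_clip'])
E
```

```text
{'t': 0.0, 'q': array([-0.8169,  0.3594,  0.0111, -0.0003, -1.2241, -0.2881]), 'qd': array([ 0.0017,  0.0001, -0.0011, -0.0006,  0.0007, -0.0003]), 'joint_efforts': array([ -0.0019, -58.2711,  29.3044,   6.9966,   0.007 ,  -0.0002]), 'eef_pos': array([ 0.3029, -0.6027,  0.2256]), 'ee_rot': array([ 3.14  , -0.0001, -2.6759]), 'force': array([ 0.1646,  0.5707, -0.1009]), 'moment': array([ 0.0344,  0.0291, -0.0118]), 'gripper_force': 0.0, 'width': 0.08719893941704836}
top [ 0.3904 -0.0281  0.9231] [-2.9492 -0.0063 -1.5873]
wedge 0.8 [ 0.5633 -0.1781  0.0093] [309. 189.]
wedge 0.59 [ 0.334  -0.1577  0.0125] [306. 279.]
wedge 0.56 [ 0.3415 -0.3549  0.0076] [383. 274.]
wedge_line 0.68 [ 0.5626 -0.1774  0.0127] [309. 189.]
wedge_line 0.63 [ 0.3324 -0.1606  0.0067] [306. 279.]
wedge_line 0.56 [ 0.3516 -0.3526  0.0076] [382. 270.]
wedge_back 0.79 [ 0.3475 -0.356   0.0089] [383. 272.]
wedge_back 0.78 [ 0.333  -0.1612  0.0115] [307. 279.]
wedge_back 0.74 [ 0.561  -0.1758  0.0129] [309. 190.]
cap_top 0.57 [0.4723 0.0515 0.0473] [221. 224.]
short_foot 0.97 [0.4745 0.0528 0.0521] [220. 222.]
stand
[... 852 characters left out ...]
39.]
wedge_back 0.71 [ 0.3437 -0.1671  0.0098] [165. 196.]
wedge_back 0.61 [ 0.5676 -0.1818  0.0118] [215. 243.]
cap_top 0.81 [0.4855 0.0335 0.0453] [247. 174.]
short_foot 0.86 [0.4899 0.0361 0.045 ] [248. 175.]
stand 0.63 [0.4858 0.0314 0.0461] [246. 175.]
jar 0.47 [0.4898 0.0336 0.0477] [248. 174.]
weight 0.74 [0.6388 0.0984 0.0302] [300. 192.]
weight 0.59 [ 0.4462 -0.1305  0.0222] [198. 205.]
divider 0.69 [ 0.7036 -0.0684  0.0108] [281. 246.]
divider 0.51 [ 0.438  -0.271   0.0112] [159. 237.]
saddle 0.38 [ 0.45   -0.203   0.0089] [180. 224.]
saddle 0.35 [ 0.5675 -0.1821  0.0096] [215. 244.]
bridge 0.28 [0.4883 0.0328 0.0476] [247. 174.]
spare_clip 0.7 [ 0.4455 -0.1282  0.0217] [198. 204.]
```

```bash
python3 -c "
import cv2,numpy as np
a=cv2.imread('pics/top0.png');b=cv2.imread('pics/scene0.png')
cv2.imwrite('pics/top0b.png',cv2.resize(a,(800,600),interpolation=cv2.INTER_CUBIC));cv2.imwrite('pics/sc0b.png',cv2.resize(b,(800,600),interpolation=cv2.INTER_CUBIC))"
```

```text
(no output)
```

View pics/top0b.png

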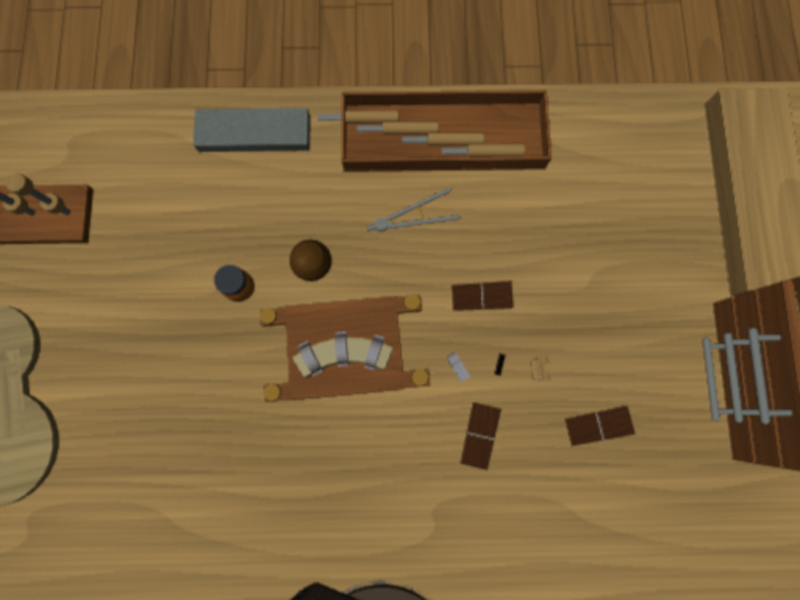

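View pics/sc0b.png

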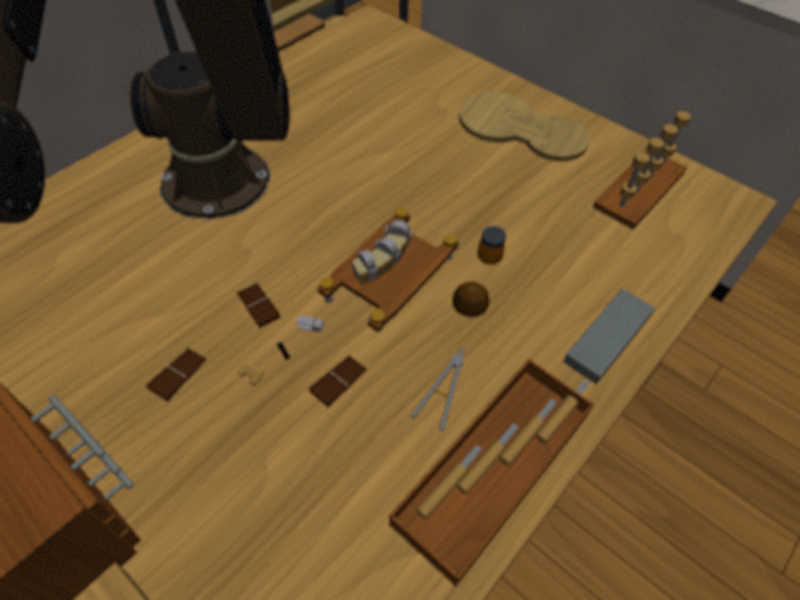

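Look-alikes in the enlarged top view: A (482,296), far; B (480,436); C (600,426), both nearer the base. A is the farthest and lies right of the short leg (cap at 412,302). Next I measure the stand and A, and crop to check the choice.

```bash
python3 - <<'E'
from h import *
p=grab('top'); s=1.5625
caps=np.array([ray(p,np.array(c)/s,.06) for c in [(412,302),(267,316),(420,377),(272,392)]]); print(caps)
T=np.array([[60,-115],[60,115],[-60,-115],[-60,115]])/1e3
A=caps[:,:2]; H=(A-A.mean(0)).T@T; U,S,V=np.linalg.svd(H); Q=U@V; th=np.degrees(np.arctan2(Q[1,0],Q[0,0])); print('stand',A.mean(0),th,'resid',A-(A.mean(0)+T@Q.T)); print('foot',A.mean(0)+Q@T[0])
im=cv2.cvtColor(p['color'],cv2.COLOR_RGB2BGR)
hsv=cv2.cvtColor(im,cv2.COLOR_BGR2HSV); x0,y0,x1,y1=270,165,345,215
print(im[188,300],im[200,300],im[188,309])
c=cv2.resize(im[y0:y1,x0-20:x1],None,fx=8,fy=8,interpolation=cv2.INTER_CUBIC); cv2.imwrite('pics/cropA.png',c)
m=(im[y0:y1,x0:x1].max(2)<95).astype(np.uint8); m=cv2.morphologyEx(m,cv2.MORPH_CLOSE,np.ones((5,5)))
cs=max(cv2.findContours(m,0,1)[0],key=cv2.contourArea); b=cv2.boxPoints(cv2.minAreaRect(cs))+[x0,y0]; print(b,[ray(p,q,.009)[:2] for q in b])
E
```

```text
[[ 0.5445 -0.0558  0.06  ]
 [ 0.5256  0.1736  0.06  ]
 [ 0.4263 -0.0657  0.06  ]
 [ 0.4072  0.1625  0.06  ]]
stand [0.4759 0.0536] 4.828872468124768 resid [[-0.0009  0.0001]
 [-0.0004  0.0004]
 [ 0.0005  0.0003]
 [ 0.0008 -0.0007]]
foot [ 0.5454 -0.0559]
[21 35 59] [ 75 121 149] [57 69 85]
[[288.8205 181.1548]
 [326.8795 179.7452]
 [327.511  196.7959]
 [289.4521 198.2055]] [array([ 0.5852, -0.1247]), array([ 0.5875, -0.2259]), array([ 0.5417, -0.225 ]), array([ 0.5394, -0.1248])]
```

View pics/cropA.png

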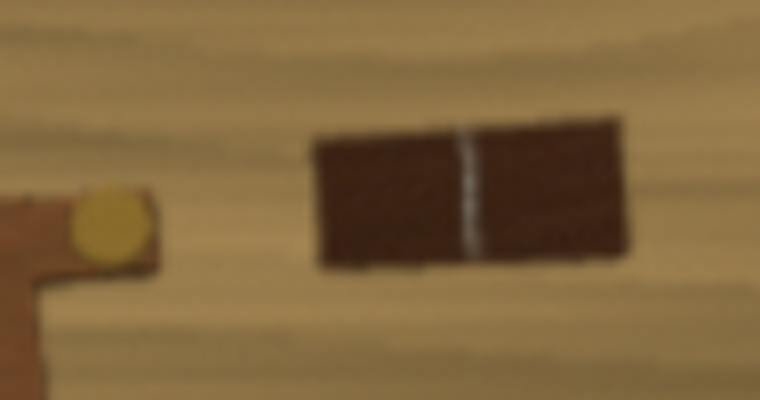

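The crop shows A with its long axis nearly along y: line at crop (470,195), thin end to the left at x≈318, back at x≈625, brass cap at (112,225). Its width and length match the listed wedge. Moving up and over behind its back face with the gripper shut.

>>> servo_tool --pt "1 0 0 -25 0 0 0" --pt "1 0 0 -25 0 0 0" --pt "1 -32.5 15.2 0 0 0 0" --pt "1 -32.5 15.2 0 0 0 0" --pt "1 -32.5 15.2 0 0 0 0" --pt "1 -32.5 15.2 0 0 0 0" --pt "1 -32.5 15.2 0 0 0 0" --pt "1 -32.5 15.2 0 0 0 0" --pt "1 -32.5 15.2 0 0 0 0" --pt "1 -32.5 15.2 0 0 0 0" --pt "1 -32.5 15.2 0 0 0 0" --pt "1 -32.5 15.2 0 0 0 0" --pt "1 -32.5 15.2 0 0 0 0" --pt "1 -32.5 15.2 0 0 0 0" --pt "1 0 0 0 0 0 0" --pt "1 0 0 0 0 0 0"

```text
t: 2.68
eef_pos: [0.5707, -0.2632, 0.2762]
ee_rot: [3.141, -0.0, -2.673]
force: [-1.2, 0.1, 0.2]
width: 0.0001
gripper_force: 0.0
```

>>> servo_tool --pt "1 0 0 0 0 0 -7" --pt "1 0 0 0 0 0 -7" --pt "1 0 0 0 0 0 -7" --pt "1 0 0 0 0 0 -7" --pt "1 0 0 0 0 0 -7" --pt "1 0 0 0 0 0 -7" --pt "1 0 0 0 0 0 -7" --pt "1 0 0 0 0 0 -7" --pt "1 0 0 0 0 0 -7" --pt "1 0 0 0 0 0 -6.7" --pt "1 0 0 0 0 0 0" --pt "1 0 0 0 0 0 0"

```text
t: 3.68
eef_pos: [0.5691, -0.2657, 0.2767]
ee_rot: [-3.141, -0.0, -1.464]
force: [0.4, -0.1, 0.8]
width: 0.0006
gripper_force: 0.0
```

```bash
python3 - <<'E'
from h import *
s=arm.get_state(); print(s['t'],s['q'],s['eef_pos'],np.degrees(s['ee_rot']),s['force'],s['width'])
p=grab('wrist','w1.png'); print(p['position'],p['orientation'])
rec(p,['wedge','wedge_line','wedge_back','cap_top'])
E
```

```text
3.6833 [-0.1264  0.2553 -0.0203  0.     -1.2951  0.2332] [ 0.5691 -0.2657  0.2767] [-179.9939   -0.0041  -83.8814] [ 0.3592 -0.1054  0.795 ] 0.0005742942938545902
[ 0.5767 -0.3338  0.4341] [ 2.8851 -0.0005 -3.036 ]
wedge 0.87 [ 0.5674 -0.2031  0.0111] [250. 205.]
wedge 0.87 [ 0.3365 -0.1772  0.0066] [397. 235.]
wedge 0.63 [ 0.352  -0.3626  0.0051] [415. 111.]
wedge_line 0.92 [ 0.3503 -0.361   0.0107] [418. 112.]
wedge_line 0.89 [ 0.3373 -0.175   0.0109] [397. 238.]
wedge_line 0.78 [ 0.5617 -0.2024  0.0152] [254. 207.]
wedge_back 0.87 [ 0.3541 -0.3625  0.0087] [415. 111.]
wedge_back 0.72 [ 0.3334 -0.1752  0.0104] [399. 238.]
wedge_back 0.7 [ 0.5601 -0.209   0.0162] [256. 203.]
wedge_back 0.26 [ 0.4438 -0.2652  0.0045] [338. 172.]
```

View pics/w1.png

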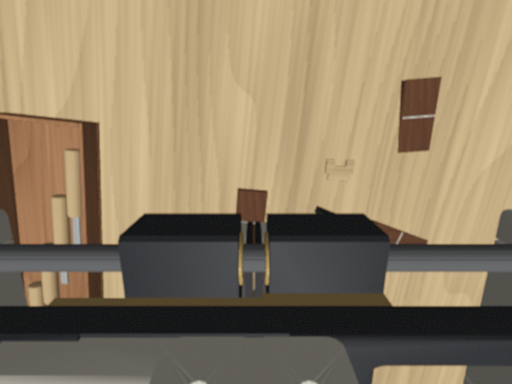

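The wrist view shows the wedge's back edge at (238–268, 190), ahead of the shut fingers. The bystanders are clear, so I descend.

>>> servo_tool --pt "1 0 0 35 0 0 0" --pt "1 0 0 35 0 0 0" --pt "1 0 0 35 0 0 0" --pt "1 0 0 35 0 0 0" --pt "1 0 0 35 0 0 0" --pt "1 0 0 35 0 0 0" --pt "1 0 0 30 0 0 0" --pt "1 0 0 15 0 0 0" --pt "1 0 0 10 0 0 0" --pt "1 0 0 5 0 0 0" --pt "1 0 0 0 0 0 0" --pt "1 0 0 0 0 0 0"

```text
t: 4.93
eef_pos: [0.5705, -0.2651, 0.0075]
ee_rot: [-3.14, -0.001, -1.459]
force: [0.8, 0.2, -0.2]
width: 0.0003
gripper_force: 0.0
```

```bash
python3 - <<'E'
from h import *
s=arm.get_state(); print(s['t'],s['eef_pos'],np.degrees(s['ee_rot']),s['force'])
p=grab('top','t2.png'); im=cv2.imread('pics/t2.png')
cv2.imwrite('pics/t2c.png',cv2.resize(im[130:260,230:400],None,fx=4.5,fy=4.5,interpolation=cv2.INTER_CUBIC))
E
```

```text
4.9333 [ 0.5705 -0.2651  0.0075] [-179.9259   -0.0326  -83.6081] [ 0.8041  0.225  -0.2303]
```

View pics/t2c.png

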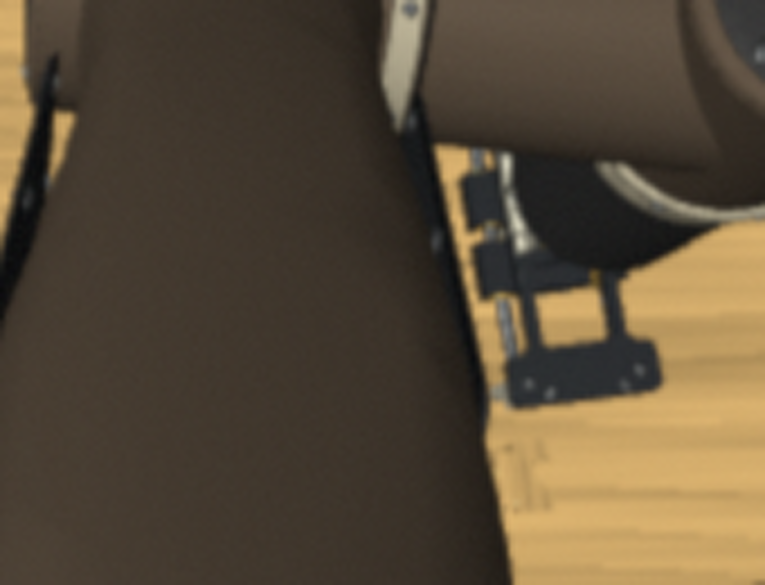

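>>> servo_tool --pt "1 -7 1.5 1 0 0 0" --pt "1 -7 0 0 0 0 0" --pt "1 -5 0 0 0 0 0" --pt "1 -4 0 0 0 0 0" --pt "1 -4 0 0 0 0 0" --pt "1 -4 0 0 0 0 0" --pt "1 -4 0 0 0 0 0" --pt "1 -4 0 0 0 0 0" --pt "1 -4 0 0 0 0 0" --pt "1 -4 0 0 0 0 0" --pt "1 -4 0 0 0 0 0" --pt "1 -4 0 0 0 0 0" --pt "1 -4 0 0 0 0 0" --pt "1 -4 0 0 0 0 0" --pt "1 -4 0 0 0 0 0" --pt "1 0 0 0 0 0 0"

```text
t: 6.32
eef_pos: [0.5606, -0.1978, 0.0056]
ee_rot: [3.141, 0.0, -1.459]
force: [0.4, 0.4, -0.2]
width: 0.0004
gripper_force: 0.0
```

```bash
python3 - <<'E'
from h import *
s=arm.get_state(); print(s['t'],s['eef_pos'],np.degrees(s['ee_rot']),s['force'])
p=grab('scene','s2.png'); im=cv2.imread('pics/s2.png')
rec(p,['wedge','wedge_line','cap_top'])
for n,X in dict(foot=[.5454,-.0559,.01],cap=[.5454,-.0559,.06],tcp=s['eef_pos']).items(): print(n,px(p,X))
cv2.imwrite('pics/s2c.png',cv2.resize(im[150:280,150:310],None,fx=4.6,fy=4.6,interpolation=cv2.INTER_CUBIC))
E
```

```text
6.3167 [ 0.5606 -0.1978  0.0056] [179.9917   0.0071 -83.5843] [ 0.429  0.42  -0.238]
wedge 0.62 [ 0.3443 -0.1678  0.0075] [165. 196.]
wedge 0.62 [ 0.3526 -0.3649  0.0081] [111. 241.]
wedge_line 0.67 [ 0.5609 -0.1023  0.0062] [234. 225.]
wedge_line 0.61 [ 0.3474 -0.1683  0.0123] [166. 196.]
cap_top 0.95 [0.4923 0.0417 0.0487] [250. 173.]
foot [241.0202 210.7034]
cap [240.8543 200.5944]
tcp [209.4355 246.961 ]
```

View pics/s2c.png

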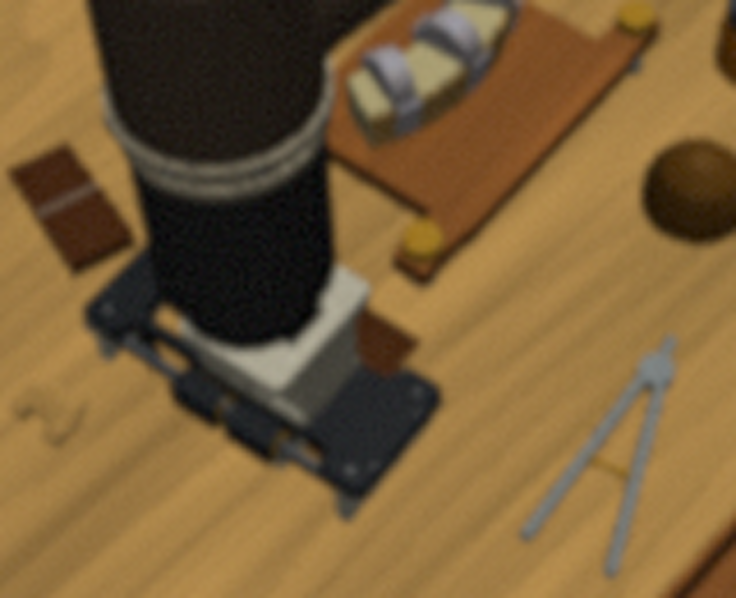

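The crop shows the wedge's thin end emerging ahead of the gripper: corner at about (415,345), thin edge running to (365,308), side edge to (388,377). I convert these to positions.

```bash
python3 - <<'E'
from h import *
p=grab('scene')
f=lambda u,v,z: ray(p,np.array([150+u/4.6,150+v/4.6]),z)
a,b,c=f(415,345,.002),f(365,308,.002),f(388,377,.004); print(a,b,c)
print('edge ang',np.degrees(np.arctan2((a-b)[1],(a-b)[0])),'side',np.degrees(np.arctan2(-(a-c)[0],(a-c)[1])))
cap=f(423,240,.06); print('cap',cap)
E
```

```text
[ 0.5731 -0.0892  0.002 ] [ 0.5317 -0.0903  0.002 ] [ 0.5773 -0.1177  0.004 ]
edge ang 1.6005345558828465 side 8.506771443299167
cap [ 0.5513 -0.0578  0.06  ]
```

Relative to the cap, the wedge's axis passes through the foot to within a few mm. Pushing on: about 82 mm remain, so I do 68 and then small steps.

>>> servo_tool --pt "1 -4 0 0 0 0 0" --pt "1 -4 0 0 0 0 0" --pt "1 -4 0 0 0 0 0" --pt "1 -4 0 0 0 0 0" --pt "1 -4 0 0 0 0 0" --pt "1 -4 0 0 0 0 0" --pt "1 -4 0 0 0 0 0" --pt "1 -4 0 0 0 0 0" --pt "1 -4 0 0 0 0 0" --pt "1 -4 0 0 0 0 0" --pt "1 -4 0 0 0 0 0" --pt "1 -4 0 0 0 0 0" --pt "1 -4 0 0 0 0 0" --pt "1 -4 0 0 0 0 0" --pt "1 -4 0 0 0 0 0" --pt "1 -4 0 0 0 0 0" --pt "1 -4 0 0 0 0 0" --pt "1 0 0 0 0 0 0" --pt "1 0 0 0 0 0 0"

```text
t: 8.15
eef_pos: [0.5532, -0.1307, 0.0056]
ee_rot: [-3.142, 0.0, -1.459]
force: [0.5, -0.0, -0.3]
width: 0.0004
gripper_force: 0.0
```

>>> servo_tool --pt "1 -1.5 0 0 0 0 0" --pt "1 -1.5 0 0 0 0 0" --pt "1 0 0 0 0 0 0"

```text
t: 8.4
eef_pos: [0.5528, -0.1279, 0.0056]
ee_rot: [-3.142, 0.0, -1.459]
force: [0.2, 0.8, -0.4]
width: 0.0004
gripper_force: 0.0
```

>>> servo_tool --pt "1 -1.5 0 0 0 0 0" --pt "1 -1.5 0 0 0 0 0" --pt "1 0 0 0 0 0 0"

```text
t: 8.65
eef_pos: [0.5525, -0.1248, 0.0056]
ee_rot: [3.142, 0.0, -1.459]
force: [0.7, 0.0, 0.5]
width: 0.0006
gripper_force: 0.0
```

Not stiff yet; the contact estimate is TCP y≈-0.115. Checking while stepping.

>>> servo_tool --pt "1 -1.5 0 0 0 0 0" --pt "1 -1.5 0 0 0 0 0" --pt "1 0 0 0 0 0 0"

```text
t: 8.9
eef_pos: [0.5521, -0.1218, 0.0055]
ee_rot: [3.142, 0.0, -1.459]
force: [1.0, -0.1, -0.1]
width: 0.0005
gripper_force: 0.0
```

>>> servo_tool --pt "1 -1 0 0 0 0 0" --pt "1 -1 0 0 0 0 0" --pt "1 0 0 0 0 0 0"

```text
t: 9.15
eef_pos: [0.5519, -0.12, 0.0056]
ee_rot: [3.142, -0.0, -1.459]
force: [0.0, -0.4, -0.4]
width: 0.0004
gripper_force: 0.3
```

>>> servo_tool --pt "1 -1 0 0 0 0 0" --pt "1 -1 0 0 0 0 0" --pt "1 0 0 0 0 0 0"

```text
t: 9.4
eef_pos: [0.5517, -0.1181, 0.0056]
ee_rot: [3.142, -0.0, -1.459]
force: [0.3, -2.2, -0.4]
width: 0.0004
gripper_force: 1.2
```

>>> servo_tool --pt "1 -1 0 0 0 0 0" --pt "1 0 0 0 0 0 0"

```text
t: 9.57
eef_pos: [0.5515, -0.1171, 0.0055]
ee_rot: [3.141, -0.0, -1.459]
force: [0.5, -3.0, 0.2]
width: 0.0005
gripper_force: 1.6
```

>>> servo_tool --pt "1 -0.7 0 0 0 0 0" --pt "1 0 0 0 0 0 0" --pt "1 0 0 0 0 0 0"

```text
t: 9.82
eef_pos: [0.5515, -0.1165, 0.0055]
ee_rot: [3.141, -0.0, -1.459]
force: [0.9, -5.1, -0.3]
width: 0.0009
gripper_force: 2.2
```

```bash
python3 - <<'E'
from h import *
s=arm.get_state(); print(s['t'],s['eef_pos'],s['force'])
p=grab('scene','s3.png'); im=cv2.imread('pics/s3.png')
cv2.imwrite('pics/s3c.png',cv2.resize(im[150:270,190:310],None,fx=4.9,fy=4.9,interpolation=cv2.INTER_CUBIC))
E
```

```text
9.8167 [ 0.5515 -0.1165  0.0055] [ 0.8717 -5.1343 -0.3485]
```

View pics/s3c.png

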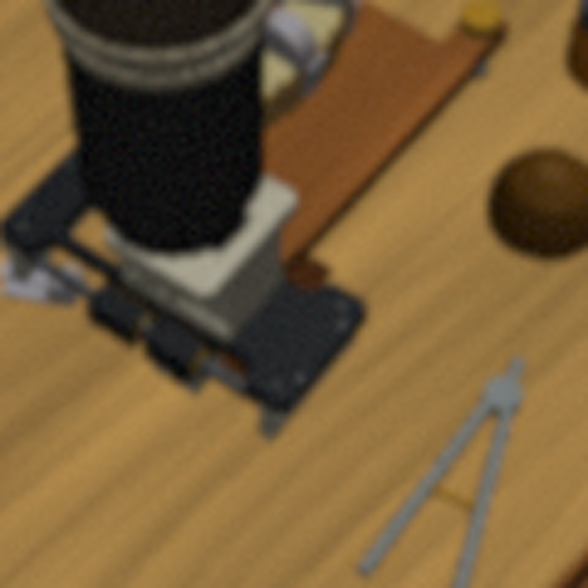

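The push is clearly stiff now (5 N), and the travel matches the foot being on the line. In the crop the wedge tip shows past the ear at (310,272). Backing off and looking.

>>> servo_tool --pt "1 1 0 0 0 0 0" --pt "1 2 0 0 0 0 0" --pt "1 5 0 0 0 0 0" --pt "1 12 0 0 0 0 0" --pt "1 15 0 0 0 0 0" --pt "1 25 0 -10 0 0 0" --pt "1 30 0 -30 0 0 0" --pt "1 30 0 -30 0 0 0" --pt "1 20 0 -30 0 0 0" --pt "1 0 0 -30 0 0 0" --pt "1 0 0 -20 0 0 0" --pt "1 0 0 0 0 0 0" --pt "1 0 0 0 0 0 0"

```text
t: 10.95
eef_pos: [0.5675, -0.2554, 0.1559]
ee_rot: [-3.139, -0.0, -1.46]
force: [0.3, -1.0, -1.2]
width: 0.0004
gripper_force: 0.0
```

```bash
python3 - <<'E'
from h import *
s=arm.get_state(); print(s['t'],s['eef_pos'],s['force'])
a=grab('scene','s4.png');b=grab('wrist','w4.png')
for p in(a,b):
    for X in ([.5454,-.0559,.06],[.5454,-.0559,.01]): print(px(p,X))
i=cv2.resize(cv2.imread('pics/s4.png')[150:260,190:300],(440,440),interpolation=cv2.INTER_CUBIC)
j=cv2.imread('pics/w4.png'); j=cv2.resize(j[184:384,150:350] if 0 else j,(360,270))
o=np.zeros((440,800,3),np.uint8); o[:,:440]=i; o[:270,440:]=j; cv2.imwrite('pics/o4.png',o)
E
```

```text
10.95 [ 0.5675 -0.2554  0.1559] [ 0.2993 -0.9636 -1.2092]
[240.8543 200.5944]
[241.0202 210.7034]
[253.1617 378.272 ]
[253.201  342.8592]
```

View pics/o4.png

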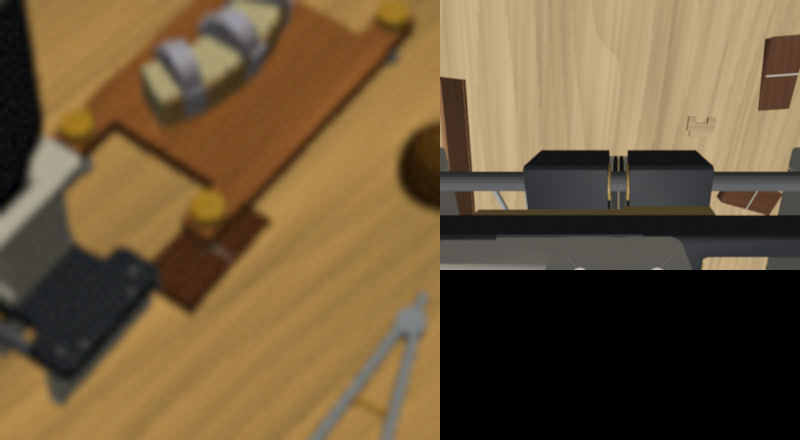

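The scene crop shows the wedge under the ear: pencil line end at about (215–235, 240–262), cap at (207,208), other cap at (76,125). I check the line and whether the stand moved.

```bash
python3 - <<'E'
from h import *
p=grab('scene')
f=lambda u,v,z: ray(p,np.array([190+u/4,150+v/4]),z)
print('line visible end',f(233,261,.010),'start',f(207,239,.010),'tip corner',f(270,219,.002),'back corner',f(190,309,.018))
b=cv2.imread('pics/scene0.png');a=cv2.imread('pics/s4.png')
def caps(im):
    h=cv2.cvtColor(im,cv2.COLOR_BGR2HSV); out=[]
    for c in [(241,202),(289,154),(209,181)]:
        x,y=c; w_=h[y-7:y+8,x-7:x+8]; m=(w_[...,0]>19)&(w_[...,1]>170)
        ys,xs=np.nonzero(m); out.append((xs.mean()+x-7,ys.mean()+y-7,len(xs)))
    return np.array(out)
A,B=caps(b),caps(a); print(A,B)
for q in B: print(ray(p,q[:2],.06))
E
```

```text
line visible end [ 0.5712 -0.0535  0.01  ] start [ 0.5447 -0.0521  0.01  ] tip corner [ 0.5631 -0.004   0.002 ] back corner [ 0.5794 -0.1068  0.018 ]
[[241.3469 201.7959  49.    ]
 [287.8571 152.9524  42.    ]
 [208.6905 180.8571  42.    ]] [[241.1731 201.4038  52.    ]
 [287.7692 153.1538  39.    ]
 [208.6341 181.122   41.    ]]
[ 0.5479 -0.0573  0.06  ]
[0.5302 0.1709 0.06  ]
[ 0.4303 -0.068   0.06  ]
```

The line is under the foot to within about 1 mm, and the caps moved less than 0.5 px. Now over to the cap.

>>> servo_tool --pt "1 -25 0 0 0 0 0" --pt "1 -30 0 0 0 0 0" --pt "1 -35 0 0 0 0 0" --pt "1 -35 0 0 0 0 0" --pt "1 -35 0 0 0 0 0" --pt "1 -25 0 0 0 0 0" --pt "1 -15.5 0 0 0 0 0" --pt "1 0 0 0 0 0 0" --pt "1 0 0 0 0 0 0" --pt "1 0 0 25 0 0 0" --pt "1 0 0 25 0 0 0" --pt "1 0 0 15 0 0 0" --pt "1 0 0 10 0 0 0" --pt "1 0 0 5 0 0 0" --pt "1 0 0 0 0 0 0" --pt "1 0 0 0 0 0 0"

```text
t: 12.43
eef_pos: [0.5451, -0.0555, 0.0748]
ee_rot: [-3.141, -0.0, -1.46]
force: [0.4, 0.2, -0.3]
width: 0.0004
gripper_force: 0.0
```

>>> servo_tool --pt "1 0 0 4 0 0 0" --pt "1 0 0 4 0 0 0" --pt "1 0 0 3 0 0 0" --pt "1 0 0 2 0 0 0" --pt "1 0 0 1 0 0 0" --pt "1 0 0 0 0 0 0"

```text
t: 12.93
eef_pos: [0.5446, -0.0551, 0.0603]
ee_rot: [3.141, -0.0, -1.459]
force: [-0.4, 0.9, -0.5]
width: -0.0001
gripper_force: 0.0
```

>>> servo_tool --pt "1 0 0 0.5 0 0 0" --pt "1 0 0 0.5 0 0 0" --pt "1 0 0 0 0 0 0"

```text
t: 13.18
eef_pos: [0.5449, -0.0551, 0.06]
ee_rot: [-3.141, -0.0, -1.459]
force: [-1.7, 0.5, 3.9]
width: 0.0002
gripper_force: 2.4
```

>>> servo_tool --pt "1 0 0 0.5 0 0 0" --pt "1 0 0 0.3 0 0 0" --pt "1 0 0 0 0 0 0" --pt "1 0 0 0 0 0 0" --pt "1 0 0 0 0 0 0" --pt "1 0 0 0 0 0 0"

```text
t: 13.68
eef_pos: [0.5449, -0.0551, 0.0599]
ee_rot: [-3.141, -0.0, -1.459]
force: [-3.1, 1.1, 11.7]
width: 0.0003
gripper_force: 5.3
```

```bash
python3 - <<'E'
from h import *
p=grab('scene','s5.png'); s=arm.get_state(); print(s['t'],s['eef_pos'],s['force'])
cv2.imwrite('pics/s5c.png',cv2.resize(cv2.imread('pics/s5.png')[130:270,170:340],None,fx=4.2,fy=4.2,interpolation=cv2.INTER_CUBIC))
E
```

```text
13.7333 [ 0.5449 -0.0552  0.0599] [-3.9938  0.6815 10.4595]
```

View pics/s5c.png

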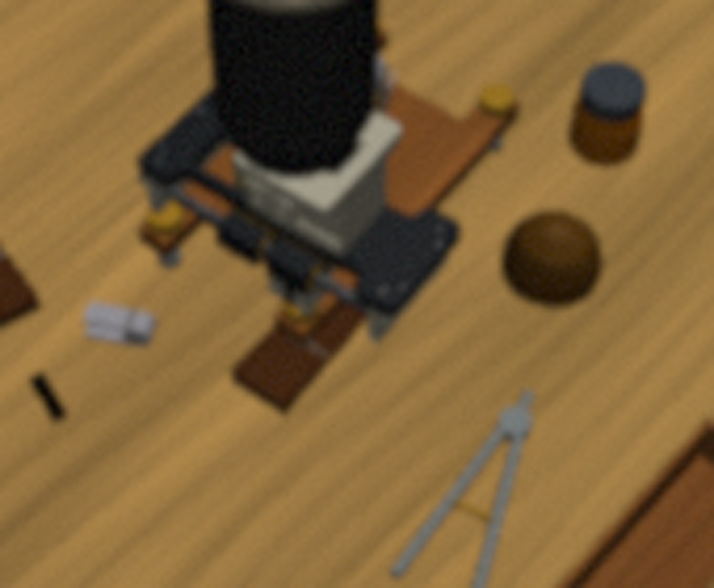

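The crop shows the fingertip on the cap at (295,315), the pencil line at the foot at (315,345), and the bystanders unmoved. About 11 N is held with the cap at z = 0.060, so the stand is level.

```bash
python3 -c "
from station import arm
print(arm.job_done())"
```

```text
the job is handed in; nothing more can be done
None
```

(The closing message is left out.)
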